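# Fit the charged battery pack into the robot frame

## Task

Take the battery pack out of the charger and fit it in the battery bay of the half-built robot frame: set it down on the way so you can take it by its other end, hook its tongue under the bay's retaining lip with the plain end raised, then turn the plain end down, gently and without letting it drop, until the pack lies flat and fully home between the lip and the end stop. Let go of it, and leave the other things on the table where they are.

Things in the scene. Friction and masses are not known exactly. Their poses are not given: they have to be found in the camera images.
- pack_centre (a point): Centre of the battery pack, half-way up its body (14 mm above the underside). Loose dark plastic slab, about 350 g: body 126 long (x) x 50 wide (y) x 28 thick (z) mm, plus a thin tongue at its -x end (150 mm in all). x points from tongue to plain end, z up. It starts lying flat in the charger, plain end in, the tongue and the first 55 mm of the body showing.
- pack: The same pack; origin at the middle of the body's underside, axes as above. The plain end has two brass contacts.
- tongue_tip (a point): Middle of the lower edge of the tip of the pack's tongue, 87 mm from the pack's centre along its -x, level with the underside. The tongue is 44 wide, 8 thick and stands 24 mm out of the body. Axes as the pack's.
- charger: Fixed grey charger with a tunnel open to its -x side, along which the pack slides out. Origin on the table below the docked pack's centre; x as the pack's. Outside 84 mm wide, 41 mm high, from x = -8 to 85 mm. The table ahead of it is free for about 200 mm.
- charger_mouth (a point): Middle of the tunnel mouth's lower edge, on its 3 mm thick floor, 8 mm ahead of the charger's origin. Inside 58 mm wide, 31 mm high over the floor, 75 mm deep; a 44 mm wide strip of floor runs out 22 mm ahead of the mouth. The pack must slide at least 71 mm to be clear; only its weight holds it.
- frame: Fixed frame of aluminium channel, 290 (x) x 198 (y) x 32 mm high, with a sheet-steel battery bay. Origin on the table below the bay's centre, z up, lip at the -x end. With the pack home its centre is at x = 0, y = 0, z = 30 mm, tongue to -x, with 7 mm of play lengthways in all. It cannot go in flat: tilt it some 10 to 15 degrees, tongue low. No catch or spring.
- lip_edge (a point): Middle of the lower free edge of the retaining lip, at frame x = -75 mm, 30 mm above the table. The lip is a 4 mm plate, 72 mm wide; the slot under it is 14 mm high and 15.5 mm deep, to an end wall at frame x = -90.5 mm.
- bay_floor (a point): Point of the bay floor under the pack's centre, 16 mm above the table. The floor is 72 mm wide up to frame x = -9 mm, 40 mm wide beyond: fingers may pass beside the plain end, with 75 mm free from the centre line to the channels. From x = -90.5 to -8.5 mm side cheeks, 56 mm apart inside, 25 mm high, leave no room for fingers.
- end_stop (a point): Middle of the top inner edge of the end stop behind the pack's plain end: frame x = 66.5 mm, 28 mm above the table (12 mm above the bay floor); the stop is 36 mm wide.
- roller_wheel: Bystander: grey roller wheel lying flat, 76 mm across, 32 high; origin at its underside.
- hub_wheel: Bystander: black tyre with white hub, lying flat, 90 mm across, 26 high; origin at its underside.
- channel: Bystander: loose aluminium channel, 120 x 24 x 24 mm, long along its x; origin at its underside.
- motor: Bystander: gear motor, about 110 x 36 x 36 mm, long along its x; origin at its underside.
- phone: Bystander: dark phone lying flat, 150 x 74 x 8 mm; origin at its underside.
There are look-alikes about, which are no part of the job. What is shaped like the pack but purple or red is not meant.

How it is judged:
On the way:
1. the tongue is hooked under the retaining lip (tip at least 4 mm past the lip's free edge, below the lip) while the plain end is still raised (pack tilted more than 0.06 rad) (x of tongue_tip in the frame of frame between -0.094 and -0.079 m and y of tongue_tip in the frame of frame between -0.006 and 0.006 m and z of tongue_tip in the frame of frame between 0.012 and 0.026 m and angle between pack's own z axis and vertical above 0.06 rad), for 0.1 s.
At the end, for the whole second after the job is handed in: The pack lies at rest in the bay, tongue under the lip (tip at least 5 mm past its free edge), flat within 0.035 rad, centre within 5.5 mm lengthways and sideways and 3 mm in height of the home position, in line with the frame within 0.09 rad (x of pack_centre in the frame of frame between -0.0055 and 0.0055 m and y of pack_centre in the frame of frame between -0.0055 and 0.0055 m and z of pack_centre in the frame of frame between 0.027 and 0.033 m and x of tongue_tip in the frame of frame below -0.08 m and angle between pack's own z axis and vertical below 0.035 rad and angle between the x axis of pack and the x axis of frame, either way round below 0.09 rad and linear speed of pack below 0.02 m/s and angular speed of pack below 0.1 rad/s); the robot touches nothing.
It fails at once if the pack's plain end is dropped into the bay (pack turning faster than 4.5 rad/s within 80 mm of home) (horizontal distance between pack_centre and frame below 0.08 m and angular speed of pack above 4.5 rad/s).
It fails at once if another thing on the table is moved more than 30 mm (distance of any of roller_wheel, hub_wheel, channel, motor, phone from where it was at the start of the episode above 0.03 m).
It also fails if it takes over 50 s, if anything falls off the work surface, if the arm or the gripper's body presses on something with over 40 N, if the wrist force passes 120 N, or if a joint passes its speed limit or range.

## Robot

A 7-joint arm with a two-finger parallel gripper is mounted at the origin on the work surface. World frame = base frame: x ahead of the robot, y to its left, z up, the work surface at z = 0. Lengths are in m, angles in rad, forces in N, time in s.
With the tool pointing down it reaches from about 0.425 to 0.925 m from the base axis. Payload 6.8 kg.
Tool frame: the origin (TCP) lies between the finger pads; the fingertips stand 14 mm ahead of it and the grasp point (between the pads) lies 5 mm behind it; z points along the fingers, y is the line along which they close (so a half turn about z gives the same grasp; the last joint's range is limited). The gripper opens to 85 mm and grips with 20 to 120 N. Pads are 22 mm wide; open, the fingers measure 114 mm over their backs; the gripper's body (76 mm by 85 mm) begins 54 mm behind the grasp point. The pads swing forward as they close: fully open they stand 13 mm farther back than shut.
Start: joints at [1.134, 0.477, 0.022, 1.555, -0.011, 1.109, -0.083], TCP at [0.218, -0.639, 0.245] pointing down, gripper open.
Joint ranges: [-2.96, 2.96], [-0.34, 2.1], [-1.41, 1.46], [0.24, 2.44], [-1.37, 4.51], [0.17, 1.92], [-2.96, 2.96]. Speed limits (rad/s): [2.39, 2.39, 3.14, 3.14, 3.14, 3.14, 3.14].

## Interface

Orientations are given as a rotation vector (axis times angle).
In Python, from bench import r, eyes, ticket gives the robot as it stands. The module is installed in compiled form; this text tells all that it offers.
- The arm moves only by the tool arm_command, never from a script. Its argument "plan" is text: rows parted by semicolons, each of 4 numbers parted by spaces: the shift along the tool's x, y, z in m, then the turn about the tool's z in degrees. In form: tx ty tz yaw; .... A call has 1 to 20 rows; each row shifts and turns the commanded pose from where the row before left it, along the tool's axes as they then stand; what a row does not reach is not made up. A row lasts 1/8 s, in which the tool goes at most 62.5 mm and 10.7 degrees, less where a joint would pass 70% of its speed; a pose out of reach is approached as far as the arm can. A call is refused whole if a number of a shift passes 0.0625 or a number of a turn 10.7, either way. A call with a gripper value outside its range is refused whole. "hand" is the closure, from -1 (fully open) to 1 (shut), set as the call begins (left out, the last holds). The fingers move at their own pace and stop on an object; "grip_force" is the grip in N (left out, the last holds). Time passes only in rows, so rows that do not move let the fingers close. It gives the time, the measured TCP pose, the force, the opening and the grip force at its end, in the units of the state.
- r.get_obs(): the state, without advancing time (a new reading comes with each control period).
- eyes.grab_frame(name): name is "side" or "top"; returns (picture, depth): 384x512x3 uint8, red, green, blue; 384x512 float32, m along the optical axis (not along the pixel's ray), 0 where there is no reading.
- eyes.calibration(name): a dict with "fov_y" (degrees; the focal length in pixels is half the picture's height over the tangent of half this angle, whatever the lens; pixels are square), "cx", "cy" (the principal point, pixels), "origin" and "attitude" of the camera in the world. Camera axes: x right, y up, looking along -z (the intrinsics and any distortion apply to the point x, -y, -z); pixel columns grow to the right and rows downward; lengths in m; the calibration is good to about 2 mm. A picture is of the moment at which its call begins. calibration takes no time and is no camera call.
- ticket.hand_in(): hands the job in; it is judged then, once.
The state is a dict: "clock": time; "joints": joint angles; "qvel": joint speeds; "tau": joint torques, N m; "tcp_pos": TCP position; "orientation": TCP orientation; "contact_force": force on the tool from outside, world axes, zero at the start; "moment": the same for the moment, N m; "grip_width": finger opening in m; "gripper_force": force on a finger pad.
Only numpy, scipy, OpenCV 4.12 (cv2) and the standard library are available. Lean on these libraries where they do the work, as an engineer would, in place of code of your own. Each camera call takes 0.05 s, during which the arm holds its last target. There are 200 camera calls.

## Working session

There is one attempt and no reset: what is moved stays moved. The work goes in short steps, Python scripts to look and compute and a tool call to move; the robot and the scene stay as the last step left them, time stands still between calls to the robot, and variables do not carry over. Pictures are saved under pics/ and viewed, at most 11 in all, crops included, and the job is handed in when it is done.

Besides the shell and the picture viewer there is one more tool, called after "Call:" as name(argument=value, ...) on one line, values as JSON. arm_command: Moves the arm, as the interface text tells. Its arguments: {"type":"object","properties":{"plan":{"type":"string"},"hand":{"type":"number"},"grip_force":{"type":"number"}},"required":["plan"]}

```bash
mkdir -p pics; cat > h.py <<'E'
import numpy as np, cv2
from bench import r, eyes, ticket
from scipy.spatial.transform import Rotation as R
def snap(n,tag):
    p,d=eyes.grab_frame(n); cv2.imwrite(f'pics/{tag}.png',p[:,:,::-1]); np.savez(f'pics/{tag}.npz',p=p,d=d); return p,d
E
python3 - <<'E'
from h import *
for n in('side','top'):
    print(eyes.calibration(n)); snap(n,n+'0')
print(r.get_obs())
E
```

```text
{'fov_y': 53.15838795063629, 'cx': 257.750475658089, 'cy': 187.9330282707312, 'origin': array([0.47774318, 0.78734659, 0.93898964]), 'attitude': array([ 0.00581027, -1.12099121, -2.89212758])}
{'fov_y': 44.4822819191709, 'cx': 252.70938805584677, 'cy': 185.8032930756892, 'origin': array([0.41834925, 0.00999961, 1.49003792]), 'attitude': array([ 0.01851552, -0.04798296, -1.54755205])}
{'clock': 0.1, 'joints': array([ 1.13385937,  0.4776936 ,  0.02230985,  1.55634404, -0.01153489,
        1.10929335, -0.08309157]), 'qvel': array([-0.00054192, -0.00170593, -0.00026638, -0.00193688, -0.00079006,
       -0.00045623, -0.00121613]), 'tau': array([ 3.90591624e-03, -5.97758424e+01,  1.61310352e+00, -2.81954116e+01,
        1.27829664e-02,  5.01861039e-03, -4.96577840e-06]), 'tcp_pos': array([ 0.21784264, -0.63834642,  0.24444186]), 'orientation': array([-3.09765755e+00, -5.14018844e-01,  5.22161679e-04]), 'contact_force': array([ 0.71255257, -0.61810356, -0.48654019]), 'moment': array([0.02767712, 0.04045282, 0.04040349]), 'gripper_force': 0.0, 'grip_width': 0.08535823532183477}
```

View pics/top0.png

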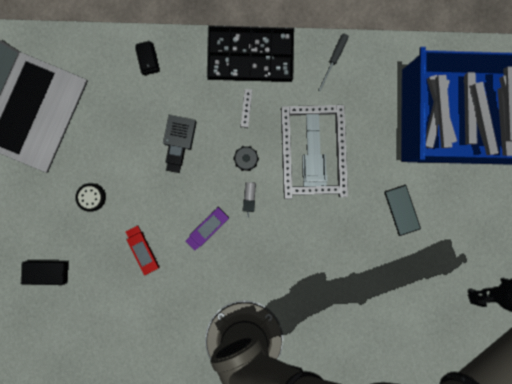

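View pics/side0.png

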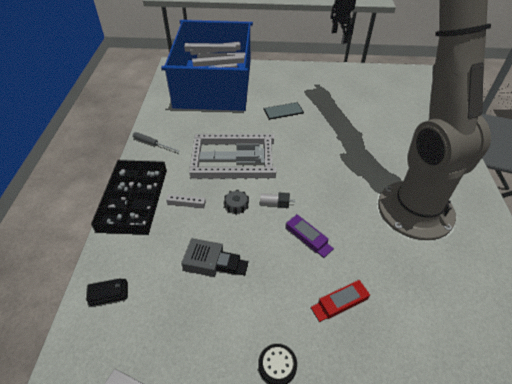

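The top view shows the charger at (180,130) with the black pack sticking out at (175,158). The frame is at (313,150), with the bay running vertically in the picture. The look-alikes are purple (207,229), red (142,250), a black box (45,272) and a black thing (147,57). Only the black slab at (175,158) is in the charger, so that is the pack. I'll confirm it in a crop.

```bash
cat >> h.py <<'E'
def cam(n):
    c=eyes.calibration(n); f=192/np.tan(np.radians(c['fov_y']/2)); return c['cx'],c['cy'],f,R.from_rotvec(c['attitude']).as_matrix(),np.array(c['origin'])
def cloud(n,d):
    cx,cy,f,M,o=cam(n); v,u=np.mgrid[:384,:512]
    P=np.stack([(u-cx)/f*d,-(v-cy)/f*d,-d],-1); W=P@M.T+o; W[d==0]=np.nan; return W
def ray(n,u,v,z):
    cx,cy,f,M,o=cam(n); q=M@np.array([(u-cx)/f,-(v-cy)/f,-1]); return o+q*(z-o[2])/q[2]
def proj(n,p):
    cx,cy,f,M,o=cam(n); q=M.T@(np.array(p)-o); return cx-f*q[0]/q[2], cy+f*q[1]/q[2]
E
python3 - <<'E'
from h import *
for n in('side','top'):
    D=np.load(f'pics/{n}0.npz'); W=cloud(n,D['d'])
    for (u,v) in ([(100,100),(250,230),(60,330),(400,120),(200,200)] if n=='top' else [(150,300),(300,180),(250,300),(400,330)]): print(n,u,v,W[v,u].round(4))
    np.save(f'pics/W{n}.npy',W)
p=np.load('pics/top0.npz')['p'][:,:,::-1]; s=np.load('pics/side0.npz')['p'][:,:,::-1]
a=cv2.resize(p[95:205,150:200],None,fx=5,fy=5,interpolation=2); b=cv2.resize(p[95:205,275:355],None,fx=5,fy=5,interpolation=2)
cv2.imwrite('pics/c1.png',np.hstack([a,b]))
a=cv2.resize(s[225:285,170:260],None,fx=5,fy=5,interpolation=2)
b=cv2.resize(s[125:185,180:280],None,fx=4.5,fy=4.5,interpolation=2); 
h=np.zeros((600,460,3),np.uint8); h[:300,:450]=a; h[310:580,:450]=b; cv2.imwrite('pics/c2.png',h)
E
```

```text
side 150 300 [ 0.7661  0.3394 -0.001 ]
side 300 180 [ 0.3595 -0.1097  0.0023]
side 250 300 [ 0.5055  0.3275 -0.002 ]
side 400 330 [0.129  0.392  0.0006]
top 100 100 [0.7433 0.4739 0.0023]
top 250 230 [ 0.3416 -0.012  -0.005 ]
top 60 330 [ 0.0185  0.5728 -0.0017]
top 400 120 [ 0.704  -0.4847  0.0043]
top 200 200 [ 0.4331  0.1488 -0.0028]
```

View pics/c1.png

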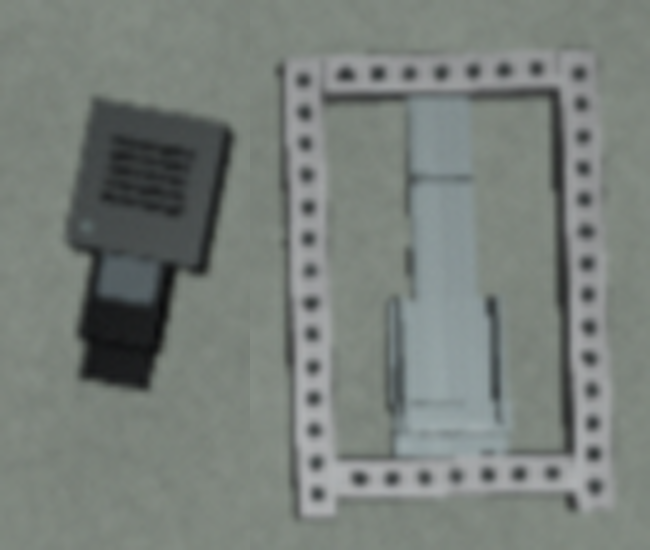

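View pics/c2.png

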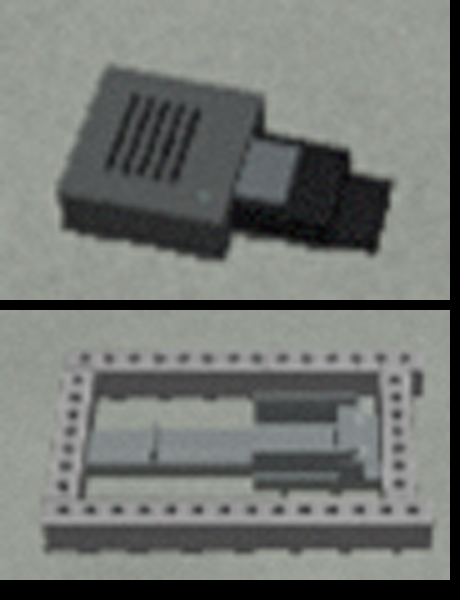

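The crop confirms it: the black slab with its tongue toward the robot is the pack in the charger. In the frame, the lip and cheeks are at the robot-side end (top picture, about (315,180)) and the end stop is near (315,130).

```bash
python3 - <<'E'
from h import *
def fit(n,mask,z,name):
    k,_=cv2.findContours(mask.astype(np.uint8),0,1)
    c=max(k,key=cv2.contourArea)[:,0,:]
    P=np.array([ray(n,u,v,z)[:2] for u,v in c])
    (cc,wh,a)=cv2.minAreaRect((P*1000).astype(np.float32)); 
    print(n,name,np.round(cc,1),np.round(wh,1),round(a,2),'bbox px',c.min(0),c.max(0))
for n,fb,cb in(('top',(275,95,355,205),(150,95,200,205)),('side',(180,125,285,185),(170,225,262,285))):
    p=np.load(f'pics/{n}0.npz')['p'].astype(int); W=np.load(f'pics/W{n}.npy')
    def box(b):
        m=np.zeros((384,512),bool); m[b[1]:b[3],b[0]:b[2]]=1; return m
    mn=p.min(2); sat=p.max(2)-mn
    # frame: whitish (not green) 
    fm=box(fb)&(p[:,:,0]>=p[:,:,1]-1)&(p[:,:,0]>140)
    fit(n,fm,.032,'frame'); 
    g=box(cb)
    bl=g&(p.max(2)<45); fit(n,bl,.015,'black')
    gr=g&(p.max(2)>=55)&(p.max(2)<110)&(abs(W[:,:,2]-.041)<.012); fit(n,gr,.041,'chargertop')
    lab=g&(p[:,:,2]>p[:,:,0]+8)&(p.max(2)>80); fit(n,lab,.031,'label')
    print(p[125,175],p[146,175],p[160,175],p[100,300],p[200,260])
    for nm,m,z in(('f',fm,0),('c',gr,0)): print(nm,np.nanmedian(W[m],0).round(4))
E
```

```text
top frame [ 531.1 -126.2] [ 6.9 13.9] 19.8 bbox px [286 169] [290 172]
top black [561.2 231. ] [48.6 77.1] 80.4 bbox px [166 148] [184 171]
top chargertop [630.8 218.6] [ 86.1 121.3] 80.09 bbox px [163 114] [195 155]
top label [586.5 227.5] [25.  31.1] 1.43 bbox px [170 146] [180 154]
[44 46 47] [75 83 86] [28 29 30] [124 131 123] [127 134 126]
f [ 0.5879 -0.1883  0.0309]
c [0.635  0.2194 0.0395]
side frame [ 534.9 -210.1] [177.6 192.1] 2.63 bbox px [223 134] [276 171]
side black [606.4 235.7] [175.9  64.7] 4.64 bbox px [183 254] [247 275]
side chargertop [628.1 220.7] [ 86.  121.9] 80.49 bbox px [181 238] [228 269]
side label [584.7 225.6] [34.3 25.7] 79.01 bbox px [218 254] [229 264]
[152 156 149] [149 152 147] [154 159 152] [152 155 148] [122 124 120]
f [ 0.5895 -0.1772  0.0321]
c [0.6346 0.2224 0.0406]
```

```bash
python3 - <<'E'
from h import *
c=R.from_euler('z',-10,degrees=True).as_matrix(); o=np.array([.6054,.2239,0])
for x,y,z in[(-87,22,8),(-87,-22,8),(-87,0,11),(-63,25,31),(-63,-25,31),(-8,42,41),(-8,-42,41),(85,42,41),(85,-42,41)]:
    P=o+c@np.array([x,y,z])/1000; print((x,y,z),np.round(proj('top',P),1),np.round(proj('side',P),1))
for n,b in(('top',(270,95,360,205)),('side',(180,120,290,190))):
    p=np.load(f'pics/{n}0.npz')['p'].astype(int); W=np.load(f'pics/W{n}.npy')
    print(p[150,286],p[106,320],p[150,300], p[137,230])
    # bright pinkish rails: smooth
    q=cv2.GaussianBlur(p.astype(np.float32),(3,3),0)
    m=np.zeros((384,512),bool); m[b[1]:b[3],b[0]:b[2]]=1
    m&=(W[:,:,2]>.022)&(W[:,:,2]<.045)
    P=W[m][:,:2]
    k=cv2.morphologyEx(m.astype(np.uint8),cv2.MORPH_OPEN,np.ones((2,2)))
    cs,_=cv2.findContours(k,0,1); cc=max(cs,key=cv2.contourArea)[:,0,:]
    Q=np.array([ray(n,u,v,.032)[:2] for u,v in cc])*1000
    print(n,cv2.minAreaRect(Q.astype(np.float32)))
    # pinkish
    s=(q[:,:,0]-q[:,:,1]); bb=np.zeros_like(m); bb[b[1]:b[3],b[0]:b[2]]=1
    k=(bb&(s>-1)&(q[:,:,0]>105)).astype(np.uint8); k=cv2.morphologyEx(k,cv2.MORPH_CLOSE,np.ones((3,3)))
    cs,_=cv2.findContours(k,0,1); cc=max(cs,key=cv2.contourArea)[:,0,:]
    Q=np.array([ray(n,u,v,.032)[:2] for u,v in cc])*1000
    print(n,cv2.minAreaRect(Q.astype(np.float32)),cc.min(0),cc.max(0))
E
```

```text
(-87, 22, 8) [164.9 170.5] [244.6 275.1]
(-87, -22, 8) [178.6 173.2] [248.3 261.3]
(-87, 0, 11) [171.6 171.8] [246.5 267.5]
(-63, 25, 31) [164.3 162.2] [235.5 269.9]
(-63, -25, 31) [180.1 165.3] [240.1 254.4]
(-8, 42, 41) [162.  143.4] [213.7 269.5]
(-8, -42, 41) [188.7 148.8] [222.3 243.6]
(85, 42, 41) [168.1 114.1] [180.3 262.9]
(85, -42, 41) [194.7 119.5] [190.6 237.6]
[121 124 124] [137 140 140] [128 135 127] [126 134 126]
top ((591.22021484375, -209.03582763671875), (289.5003967285156, 198.35317993164062), 3.037320852279663)
top ((724.3871459960938, -131.35960388183594), (0.0, 0.0), 0.0) [291 109] [291 109]
[155 157 152] [71 74 71] [150 153 146] [159 157 157]
side ((588.9817504882812, -197.63504028320312), (287.4492492675781, 199.85809326171875), 2.8163654804229736)
side ((592.1279907226562, -204.73062133789062), (286.02362060546875, 196.20208740234375), 2.914095878601074) [190 134] [275 172]
```

```bash
cat >> h.py <<'E'
def go(x,y,z,yaw=None):
    """yaw: world angle (deg) wanted for the tool's y line; returns shift in present tool axes, and turn"""
    s=r.get_obs(); M=R.from_rotvec(s['orientation']).as_matrix()
    d=M.T@(np.array([x,y,z])-s['tcp_pos']); n=np.abs(d).max()/.06
    t=0
    if yaw is not None:
        a=np.degrees(np.arctan2(M[1,1],M[0,1])); t=-((yaw-a+90)%180-90)
    print('shift',d.round(4),'rows>=',round(n,1),'turn',round(t,1),'q7',s['joints'][6].round(2),'clock',round(s['clock'],2))
C=np.array([.6054,.2239]); CY=-10
def ch(x,y=0): a=np.radians(CY); return C+np.array([x*np.cos(a)-y*np.sin(a),x*np.sin(a)+y*np.cos(a)])/1000
E
python3 - <<'E'
from h import *
M=R.from_rotvec(r.get_obs()['orientation']).as_matrix(); print(M.round(2))
p=ch(-38); print(p); go(*p,.12,80)
# frame feature subpixel profiles across y at several frame x
a=np.radians(2.95); e=np.array([np.cos(a),np.sin(a)]); f=np.array([-np.sin(a),np.cos(a)])
for n in('top','side'):
    g=np.load(f'pics/{n}0.npz')['p'].astype(np.float32).mean(2)
    for nm,xs,z,ys in(('floor',range(0,60,4),.016,range(-40,41,2)),('cheek',range(-60,-15,4),.041,range(-50,51,2)),('rails',range(-60,60,4),.032,range(-112,113,4))):
        v=[]
        for y in ys:
            uv=np.array([proj(n,[*(np.array([.591,-.207])+e*x/1000+f*y/1000),z]) for x in xs],np.float32)
            v.append(cv2.remap(g,uv[:,0].reshape(-1,1),uv[:,1].reshape(-1,1),1).mean())
        print(n,nm,ys[0],ys.step,np.round(v).astype(int).tolist())
    v=[]
    for x in range(-100,100,3):
        uv=np.array([proj(n,[*(np.array([.591,-.207])+e*x/1000+f*y/1000),.028]) for y in range(-14,15,2)],np.float32)
        v.append(cv2.remap(g,uv[:,0].reshape(-1,1),uv[:,1].reshape(-1,1),1).mean())
    print(n,'along -100 3',np.round(v).astype(int).tolist())
E
```

```text
[[ 0.95  0.32 -0.  ]
 [ 0.32 -0.95  0.  ]
 [-0.   -0.   -1.  ]]
[0.56797731 0.23049863]
shift [ 0.612  -0.709   0.1255] rows>= 11.8 turn 28.8 q7 -0.08 clock 0.1
top floor -40 2 [129, 129, 129, 129, 130, 129, 129, 129, 130, 133, 137, 142, 144, 144, 143, 143, 144, 144, 144, 144, 145, 147, 148, 149, 149, 148, 147, 144, 138, 127, 113, 108, 113, 123, 127, 129, 128, 128, 128, 129, 129]
top cheek -50 2 [126, 126, 126, 126, 125, 125, 125, 127, 130, 128, 120, 96, 86, 93, 121, 140, 149, 150, 151, 152, 152, 151, 151, 151, 152, 152, 152, 153, 155, 156, 157, 156, 156, 155, 154, 153, 152, 152, 151, 145, 129, 108, 97, 101, 112, 105, 105, 117, 124, 128, 127]Traceback (most recent call last):
  File "<stdin>", line 11, in <module>
  File "h.py", line 14, in proj
    cx,cy,f,M,o=cam(n); q=M.T@(np.array(p)-o); return cx-f*q[0]/q[2], cy+f*q[1]/q[2]
                ~~~^^^
  File "h.py", line 7, in cam
    c=eyes.calibration(n); f=192/np.tan(np.radians(c['fov_y']/2)); return c['cx'],c['cy'],f,R.from_rotvec(c['attitude']).as_matrix(),np.array(c['origin'])
ValueError: time passes only in moves, steps and waits
```

Call:
arm_command(plan="0.0446 -0.0358 0 0; 0.0446 -0.0358 0 0; 0.0446 -0.0358 0 0; 0.0446 -0.0358 0 0; 0.0446 -0.0358 0 0; 0.0446 -0.0358 0 0; 0.0446 -0.0358 0 0; 0.0446 -0.0358 0 0; 0.0446 -0.0358 0 0; 0.0234 -0.043 0.012 0; 0.0234 -0.043 0.012 0; 0.0234 -0.043 0.012 0; 0.0234 -0.043 0.012 0; 0.0234 -0.043 0.012 0; 0.0234 -0.043 0.012 0; 0.0234 -0.043 0.012 0; 0.0234 -0.043 0.012 0; 0.0234 -0.043 0.012 0; 0 0 0 0", hand=-1, grip_force=40)

```text
clock: 2.48
tcp_pos: [0.5666, 0.2352, 0.1361]
orientation: [-3.095, -0.524, 0.003]
contact_force: [0.4, 0.4, 0.3]
grip_width: 0.0853
gripper_force: 0.0
```

```bash
python3 - <<'E'
import re
s=open('h.py').read().replace("def cam(n):","from functools import lru_cache\n@lru_cache\ndef cam(n):"); open('h.py','w').write(s)
from h import *
print(r.get_obs()['tcp_pos']); go(*ch(-38),.018,80)
E
```

```text
[0.56663241 0.23519382 0.13605621]
shift [-1.00e-04  5.20e-03  1.18e-01] rows>= 2.0 turn 29.2 q7 -1.92 clock 2.48
```

Call:
arm_command(plan="0 0.005 0 0; 0 0 0 9.8; 0 0 0 9.7; 0 0 0 9.7; 0 0 0.03 0; 0 0 0.03 0; 0 0 0 0; 0 0 0 0")

```text
clock: 3.48
tcp_pos: [0.5708, 0.2241, 0.0785]
orientation: [-3.128, 0.286, -0.002]
contact_force: [-0.0, -0.5, 0.4]
grip_width: 0.0856
gripper_force: 0.0
```

```bash
python3 - <<'E'
from h import *
go(*ch(-38),.018,80)
s,_=snap('side','s1'); t,_=snap('top','t1')
a=cv2.resize(s[190:290,160:290,::-1],None,fx=4,fy=4,interpolation=2); b=cv2.resize(t[90:190,140:210,::-1],None,fx=4,fy=4,interpolation=2)
cv2.imwrite('pics/c3.png',np.hstack([a,b]))
E
```

```text
shift [-0.004  -0.0057  0.0605] rows>= 1.0 turn -0.5 q7 -2.37 clock 3.48
```

View pics/c3.png

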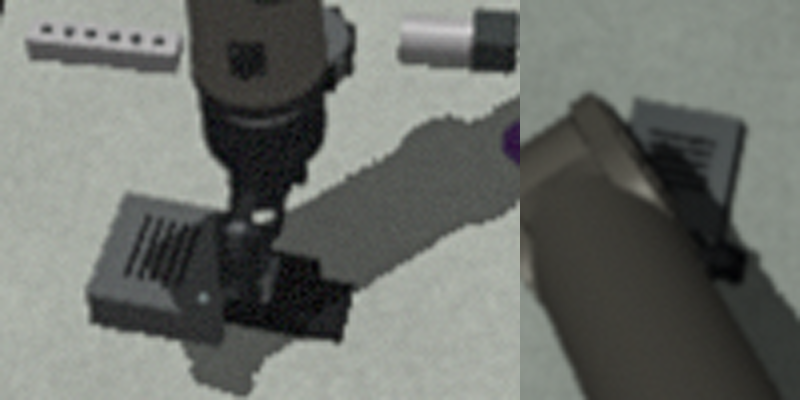

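The fingers hang over the exposed body just ahead of the mouth, so I'll lower and grip.

Call:
arm_command(plan="-0.004 -0.0057 0.025 0; 0 0 0.02 -0.5; 0 0 0.0155 0; 0 0 0 0; 0 0 0 0")

```text
clock: 4.2
tcp_pos: [0.5674, 0.2316, 0.0172]
orientation: [-3.13, 0.271, -0.001]
contact_force: [-0.1, -0.8, 1.4]
grip_width: 0.0857
gripper_force: 0.0
```

Call:
arm_command(plan="0 0 0 0; 0 0 0 0; 0 0 0 0; 0 0 0 0; 0 0 0 0; 0 0 0 0", hand=1)

```text
clock: 4.95
tcp_pos: [0.5673, 0.2315, 0.0176]
orientation: [-3.13, 0.27, -0.001]
contact_force: [-1.2, -1.7, 6.0]
grip_width: 0.0494
gripper_force: 41.4
```

```bash
python3 - <<'E'
from h import *
go(*ch(-38),.018,80); o=r.get_obs(); print(o['tcp_pos'],R.from_rotvec(o['orientation']).as_matrix().round(3))
go(*ch(-138),.020,80)
E
```

```text
shift [ 0.0009  0.0008 -0.0004] rows>= 0.0 turn 0.1 q7 -2.4 clock 4.95
[0.56727575 0.231482   0.01756367] [[ 0.985 -0.172  0.001]
 [-0.172 -0.985  0.   ]
 [ 0.001 -0.    -1.   ]]
shift [-0.0991  0.0006 -0.0025] rows>= 1.7 turn 0.1 q7 -2.4 clock 4.95
```

Call:
arm_command(plan="0 0 -0.001 0; -0.008 0 0 0; -0.016 0 0 0; -0.02 0 0 0; -0.02 0 0 0; -0.02 0 0 0; -0.016 0 0 0; 0 0 0 0; 0 0 0 0")

```text
clock: 6.08
tcp_pos: [0.4688, 0.2486, 0.0178]
orientation: [3.13, -0.27, 0.001]
contact_force: [1.0, 0.4, -2.8]
grip_width: 0.0495
gripper_force: 42.0
```

Call:
arm_command(plan="0 0 0.002 0; 0 0 0.0015 0; 0 0 0 0; 0 0 0 0")

```text
clock: 6.58
tcp_pos: [0.469, 0.2485, 0.0146]
orientation: [-3.13, 0.271, -0.001]
contact_force: [-0.7, -1.4, 3.2]
grip_width: 0.0492
gripper_force: 42.8
```

Call:
arm_command(plan="0 0 0 0; 0 0 0 0; 0 0 0 0; 0 0 0 0; 0 0 -0.03 0; 0 0 -0.04 0; 0 0 0 0", hand=-1)

```text
clock: 7.45
tcp_pos: [0.4702, 0.2499, 0.087]
orientation: [-3.127, 0.27, -0.007]
contact_force: [0.1, -0.7, 1.1]
grip_width: 0.0857
gripper_force: 0.0
```

```bash
python3 - <<'E'
from h import *
go(*ch(-138),.0145,80)
s,_=snap('side','s2'); t,_=snap('top','t2')
a=cv2.resize(s[190:300,180:320,::-1],None,fx=4,fy=4,interpolation=2); b=cv2.resize(t[100:210,145:205,::-1],None,fx=4,fy=4,interpolation=2)
cv2.imwrite('pics/c4.png',np.hstack([a,b]))
E
```

```text
shift [-0.0007  0.0024  0.0725] rows>= 1.2 turn 0.1 q7 -2.5 clock 7.45
```

View pics/c4.png

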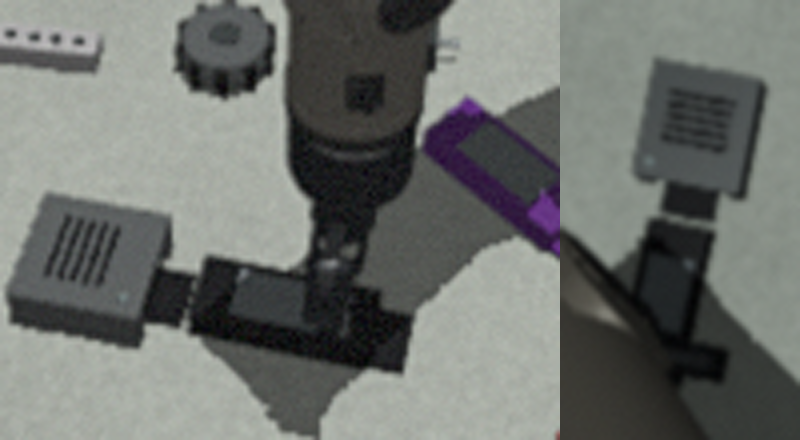

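The pack lies flat on the table clear of the charger (side crop, body about (250,295)). I'll regrip it near the plain end.

Call:
arm_command(plan="0.0435 0.0012 0 0; 0.0435 0.0012 0 0; 0 0 0.03 0; 0 0 0.025 0; 0 0 0.017 0; 0 0 0 0; 0 0 0 0", grip_force=20)

```text
clock: 8.43
tcp_pos: [0.554, 0.2317, 0.0128]
orientation: [-3.13, 0.27, -0.001]
contact_force: [0.7, -0.4, -0.5]
grip_width: 0.0854
gripper_force: 0.0
```

Call:
arm_command(plan="0 0 0 0; 0 0 0 0; 0 0 0 0; 0 0 0 0; 0 0 0 0; 0 0 0 0", hand=1, grip_force=20)

```text
clock: 9.18
tcp_pos: [0.5542, 0.2317, 0.0132]
orientation: [-3.129, 0.27, -0.002]
contact_force: [-0.6, -0.5, 5.9]
grip_width: 0.0495
gripper_force: 21.0
```

Call:
arm_command(plan="0 0 -0.01 0; 0 0 -0.01 0; 0 0 -0.02 0; 0 0 -0.03 0; 0 0 -0.03 0; 0 0 0 0; 0 0 0 0")

```text
clock: 10.05
tcp_pos: [0.5532, 0.231, 0.1119]
orientation: [3.129, -0.27, -0.001]
contact_force: [0.0, -0.5, -3.9]
grip_width: 0.05
gripper_force: 21.6
```

```bash
python3 - <<'E'
from h import *
s,d=snap('side','s3'); t,_=snap('top','t3')
o=r.get_obs(); print(o['tcp_pos'],o['contact_force'],o['moment'])
go(.641,-.205,.12,93)
a=cv2.resize(s[170:290,180:320,::-1],None,fx=4,fy=4,interpolation=2); b=cv2.resize(t[100:220,145:205,::-1],None,fx=4,fy=4,interpolation=2)
cv2.imwrite('pics/c5.png',np.hstack([a,b]))
E
```

```text
[0.55277615 0.23087989 0.11108446] [-0.91389323 -0.63898895 -2.96078878] [-0.03033429 -0.15931769  0.02589646]
shift [ 0.1615  0.4144 -0.0086] rows>= 6.9 turn -12.9 q7 -2.37 clock 10.15
```

View pics/c5.png

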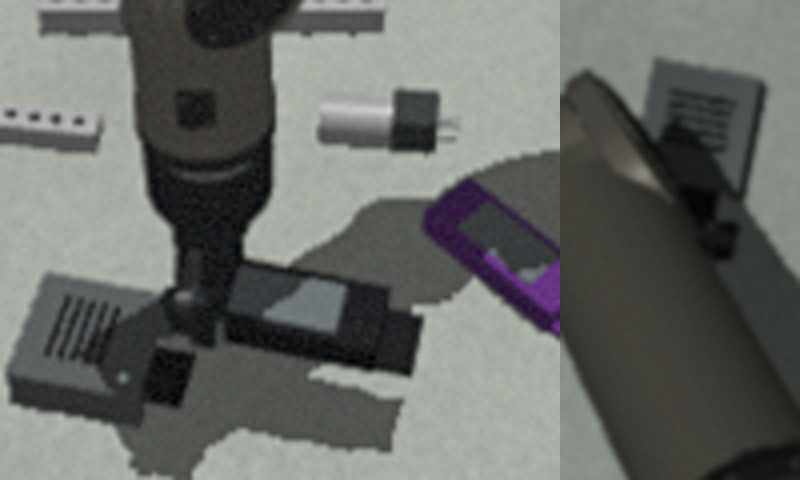

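```bash
cat >> h.py <<'E'
def tilt(tag,lo=-120,hi=-25,n='side',hw=.02,zlo=.03):
    """fit z over distance along tool x (mm from TCP) on the pack's upper side; pack depth points"""
    o=r.get_obs(); M=R.from_rotvec(o['orientation']).as_matrix(); Z=np.load(f'pics/{tag}.npz'); W=cloud(n,Z['d'])
    L=(W-o['tcp_pos'])@M; L[...,2]*=-1   # x along, y across, z up from TCP
    m=(L[...,0]>lo/1e3)&(L[...,0]<hi/1e3)&(abs(L[...,1])<hw)&(W[...,2]>zlo)&(L[...,2]<.06)&(L[...,2]>-.06)
    P=L[m]; print('pts',len(P))
    for a in range(lo,hi,10):
        q=P[(P[:,0]>a/1e3)&(P[:,0]<(a+10)/1e3)]
        if len(q)>3: print(a+5,len(q),np.round(np.median(q[:,2])*1e3,1),end=' | ')
    print()
E
python3 - <<'E'
from h import *
tilt('s3',-150,0)
E
```

```text
pts 672
-135 15 -8.4 | -125 56 -7.6 | -115 54 -7.6 | -105 63 11.5 | -95 51 12.9 | -85 54 13.2 | -75 50 14.0 | -65 57 14.9 | -55 52 14.4 | -45 54 14.9 | -35 53 15.2 | -25 51 15.6 | -15 52 15.3 | -5 10 15.4 |
```

The pack is tilted only about 2 degrees in the grip, and it is close to slipping about the pads. I'll let the tongue sag further with brisk upward starts.

Call:
arm_command(plan="0 0 -0.06 0; 0 0 0 0; 0 0 0.02 0; 0 0 0.02 0; 0 0 0.02 0; 0 0 0 0; 0 0 -0.06 0; 0 0 0 0")

```text
clock: 11.15
tcp_pos: [0.5567, 0.2332, 0.1771]
orientation: [-3.125, 0.27, -0.012]
contact_force: [0.0, -0.1, -3.3]
grip_width: 0.0496
gripper_force: 22.9
```

```bash
python3 - <<'E'
from h import *
snap('side','s4'); tilt('s4',-150,0); go(.641,-.205,.16,93)
E
```

```text
pts 660
-115 47 -48.1 | -105 65 -43.6 | -95 59 -20.1 | -85 59 -16.1 | -75 58 -12.0 | -65 58 -8.0 | -55 59 -4.5 | -45 59 -0.8 | -35 57 3.2 | -25 56 6.6 | -15 60 10.6 | -5 23 12.6 | 
shift [0.1594 0.4161 0.0142] rows>= 6.9 turn -12.9 q7 -2.35 clock 11.2
```

Call:
arm_command(plan="0 0 0.015 0; 0 0 0.02 0; 0 0 0.02 0; 0 0 0.02 0; 0 0 0.02 0; 0 0 0.015 0; 0 0 0.01 0; 0 0 0.008 0; 0 0 0.007 0; 0 0 0 0; 0 0 0 0")

```text
clock: 12.58
tcp_pos: [0.5532, 0.2316, 0.0372]
orientation: [3.13, -0.27, -0.001]
contact_force: [-0.1, 0.5, -3.0]
grip_width: 0.0496
gripper_force: 22.7
```

Call:
arm_command(plan="0 0 0 0; 0 0 0 0; 0 0 -0.02 0; 0 0 -0.03 0; 0 0 -0.03 0; 0 0 -0.02 0; 0 0 0 0; 0 0 0 0", grip_force=60)

```text
clock: 13.58
tcp_pos: [0.5532, 0.2311, 0.137]
orientation: [3.129, -0.27, -0.001]
contact_force: [0.2, -0.1, -3.5]
grip_width: 0.0489
gripper_force: 68.1
```

```bash
python3 - <<'E'
from h import *
snap('side','s5'); tilt('s5',-150,0); go(.641,-.205,.145,93); print(r.get_obs()['tcp_pos'])
E
```

```text
pts 677
-125 49 -28.2 | -115 55 -27.3 | -105 64 -6.3 | -95 55 -3.1 | -85 56 -1.4 | -75 57 0.8 | -65 55 2.8 | -55 55 4.3 | -45 56 6.1 | -35 53 8.0 | -25 55 9.8 | -15 53 12.1 | -5 14 13.0 | 
shift [ 0.1613  0.4145 -0.0082] rows>= 6.9 turn -12.9 q7 -2.37 clock 13.62
[0.55304735 0.23095999 0.13655126]
```

Tilt is now about 11 degrees. Next I'll carry it over the bay.

```bash
python3 - <<'E'
from h import *
go(.6604,-.2034,.13,92.95)
E
```

```text
shift [0.1802 0.4095 0.0068] rows>= 6.8 turn -12.8 q7 -2.37 clock 13.62
```

Call:
arm_command(plan="0.008 0.018 0 0; 0.008 0.018 0 0; 0.0185 0.042 0 0; 0.0185 0.042 0 0; 0.0185 0.042 0 0; 0.0185 0.042 0 0; 0.0185 0.042 0 0; 0.0185 0.042 0 0; 0.0185 0.042 0 0; 0.0185 0.042 0 0; 0.008 0.019 0 0; 0.008 0.019 0 0; 0 0 0 -4; 0 0 0 -4.8; 0 0 0 -4; 0 0 0 0; 0 0 0 0")

```text
clock: 15.75
tcp_pos: [0.6607, -0.203, 0.1372]
orientation: [-3.14, -0.079, 0.0]
contact_force: [0.3, 1.1, -3.2]
grip_width: 0.0492
gripper_force: 68.0
```

```bash
python3 - <<'E'
from h import *
go(.6604,-.2034,.13,92.95)
s,_=snap('side','s6'); t,_=snap('top','t6'); tilt('s6',-150,0)
a=cv2.resize(s[110:200,175:290,::-1],None,fx=4,fy=4,interpolation=2); b=cv2.resize(t[90:210,275:355,::-1],None,fx=3,fy=3,interpolation=2)
h=np.zeros((360,700,3),np.uint8); h[:,:460]=a; h[:,460:]=b; cv2.imwrite('pics/c6.png',h)
E
```

```text
shift [-0.0004  0.0004  0.0072] rows>= 0.1 turn -0.1 q7 -1.42 clock 15.75
pts 304
-125 26 -28.7 | -115 27 -28.3 | -105 28 -5.4 | -95 26 -3.5 | -85 24 -1.6 | -75 25 -0.5 | -65 23 2.6 | -55 23 4.1 | -45 30 5.6 | -35 21 8.3 | -25 24 9.8 | -15 25 10.8 |
```

View pics/c6.png

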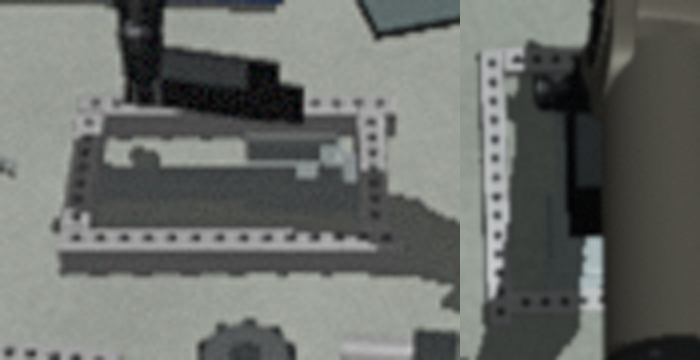

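Side crop: the pack is tilted, tongue end toward the lip and low (tip about (300,115)), hovering over the bay. In the top crop the arm hides the right half. I'll use the known pack position to measure camera bias and the lateral alignment.

```bash
python3 - <<'E'
from h import *
o=r.get_obs(); M=R.from_rotvec(o['orientation']).as_matrix()
def rayL(n,u,v,fz): # intersect with pack top plane: Lz=.0137+.18*Lx (L z up)
    cx,cy,f,A,c=cam(n); q=A@np.array([(u-cx)/f,-(v-cy)/f,-1]); S=np.diag([1,1,-1])
    c0=S@(M.T@(c-o['tcp_pos'])); d=S@(M.T@q); k=np.array([-.18,0,1]); t=(.0137-k@c0)/(k@d); return c0+t*d
for n,tag in(('side','s6'),('top','t6')):
    Z=np.load(f'pics/{tag}.npz'); W=cloud(n,Z['d']); p=Z['p'].astype(int)
    L=(W-o['tcp_pos'])@M; L[...,2]*=-1
    m=(L[...,0]>-.1)&(L[...,0]<-.05)&(abs(L[...,1])<.045)&(abs(L[...,2]-.0137-.18*L[...,0])<.007)
    vv,uu=np.nonzero(m); E=np.array([rayL(n,u,v,0) for u,v in zip(uu,vv)])
    res=[]
    for a in np.arange(-.1,-.05,.006):
        q=E[(E[:,0]>=a)&(E[:,0]<a+.006)]
        if len(q): res.append((q[:,1].min()*1e3,q[:,1].max()*1e3))
    print(n,'pack lateral tool-y extents',np.round(res,1).tolist())
# frame rails, left outer edge, now in top picture
Z=np.load('pics/top0.npz'); 
e=np.array([np.cos(np.radians(2.95)),np.sin(np.radians(2.95))]); f=np.array([-e[1],e[0]]); F=np.array([.591,-.207])
for n in('top','side'):
    Wn=cloud(n,np.load(f'pics/{n}0.npz')['d'])
    X=(Wn[...,:2]-F)@e; Y=(Wn[...,:2]-F)@f; z=Wn[...,2]
    def ex(m):
        vv,uu=np.nonzero(m); return uu,vv
    # tall cheeks z>.036 between x -85..-15
    m=(abs(X+.05)<.03)&(abs(Y)<.05)&(z>.036)&(z<.06); print(n,'cheek pts Y',np.histogram(Y[m]*1e3,bins=range(-50,51,5))[0].tolist())
    m=(abs(X)<.1)&(abs(Y)<.115)&(z>.026)&(z<.042)&(abs(Y)>.06); print(n,'rail Y',[np.round(np.percentile(Y[m&(s*Y>0)]*1e3,[2,50,98]),1).tolist() for s in(-1,1)])
E
```

```text
side pack lateral tool-y extents [[-31.7, 25.0], [-32.4, 24.2], [-29.5, 23.5], [-30.9, 21.9], [-31.6, 25.0], [-28.0, 24.2], [-28.7, 22.7], [-30.8, 21.2], [-26.5, 20.4]]
top pack lateral tool-y extents [[-25.7, 3.5], [-25.6, 3.6], [-25.6, 3.6], [-25.5, 3.6], [-25.5, 3.6], [-25.4, 3.7], [-25.4, 3.7], [-25.3, 3.7], [-19.5, 3.7]]
top cheek pts Y [0, 0, 0, 12, 18, 1, 1, 1, 0, 0, 1, 0, 1, 1, 0, 13, 15, 1, 0, 0]
top rail Y [[-97.6, -86.2, -74.4], [75.9, 87.4, 99.1]]
side cheek pts Y [0, 0, 0, 12, 10, 0, 1, 0, 1, 1, 0, 0, 0, 0, 3, 24, 11, 0, 0, 0]
side rail Y [[-96.5, -84.5, -73.6], [74.6, 89.0, 99.6]]
```

Lateral alignment is within about 1 mm. I'll lower the tongue in front of the lip.

Call:
arm_command(plan="0 0 0.012 0; 0 0 0.02 0; 0 0 0.02 0; 0 0 0.014 0; 0 0 0.01 0; 0 0 0.005 0; 0 0 0 0; 0 0 0 0")

```text
clock: 16.85
tcp_pos: [0.6613, -0.2035, 0.057]
orientation: [3.14, 0.081, 0.002]
contact_force: [0.3, 0.2, -3.6]
grip_width: 0.0487
gripper_force: 68.0
```

```bash
python3 - <<'E'
from h import *
o=r.get_obs(); print(o['tcp_pos'],o['contact_force'])
s,_=snap('side','s7'); tilt('s7',-150,0)
cv2.imwrite('pics/c7.png',cv2.resize(s[120:190,180:290,::-1],None,fx=7,fy=7,interpolation=2))
E
```

```text
[ 0.66133077 -0.20346889  0.05701956] [ 0.27030346  0.15884956 -3.62343347]
pts 271
-145 15 -22.0 | -125 7 -26.3 | -115 10 -26.1 | -105 22 -5.5 | -95 22 -3.8 | -85 20 -1.3 | -75 25 -0.1 | -65 23 2.3 | -55 23 3.4 | -45 25 5.4 | -35 27 7.8 | -25 29 8.8 | -15 22 11.3 |
```

View pics/c7.png

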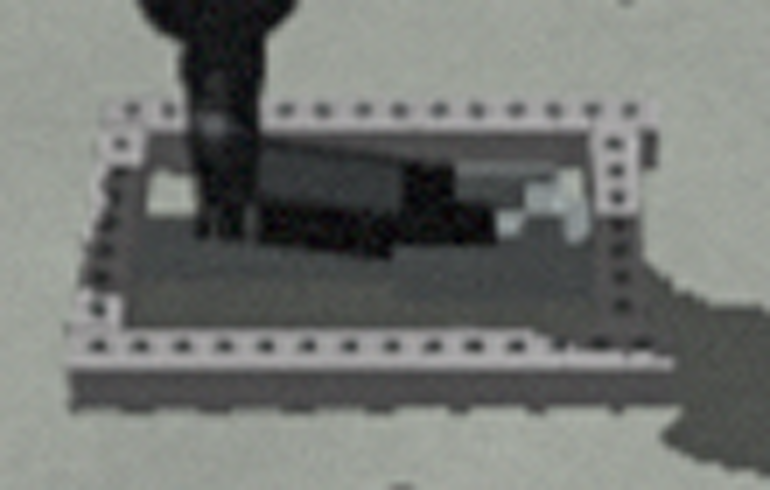

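The tongue sits between the cheeks just ahead of the lip (tip about (495,225)) with no contact. I'll lower 3 mm and slide it in under the lip.

Call:
arm_command(plan="0 0 0.003 0; 0 0 0 0; -0.006 0 0 0; -0.006 0 0 0; -0.005 0 0 0; -0.005 0 0 0; -0.004 0 0 0; 0 0 0 0; 0 0 0 0")

```text
clock: 18.02
tcp_pos: [0.6343, -0.2048, 0.0531]
orientation: [-3.141, -0.08, 0.002]
contact_force: [-0.7, -0.3, -1.7]
grip_width: 0.0491
gripper_force: 68.1
```

```bash
cat >> h.py <<'E'
F=np.array([.591,-.207]); _a=np.radians(2.95); fe=np.array([np.cos(_a),np.sin(_a)]); ff=np.array([-fe[1],fe[0]])
def fr():
    o=r.get_obs(); d=o['tcp_pos'][:2]-F; print('TCP in frame mm',np.round([d@fe*1e3,d@ff*1e3,o['tcp_pos'][2]*1e3],1),'F',o['contact_force'].round(1),'w',round(o['grip_width'],4),'t',o['clock'])
E
python3 - <<'E'
from h import *
s,_=snap('side','s8'); tilt('s8',-110,0); fr()
cv2.imwrite('pics/c8.png',cv2.resize(s[120:190,180:290,::-1],None,fx=7,fy=7,interpolation=2))
E
```

```text
pts 232
-105 21 -3.9 | -95 26 -1.6 | -85 23 -1.3 | -75 21 0.7 | -65 20 2.8 | -55 22 4.9 | -45 24 6.1 | -35 27 7.7 | -25 25 9.6 | -15 23 11.2 | 
TCP in frame mm [43.4 -0.  53. ] F [-1.6 -0.5 -1.9] w 0.049 t 18.075
```

View pics/c8.png

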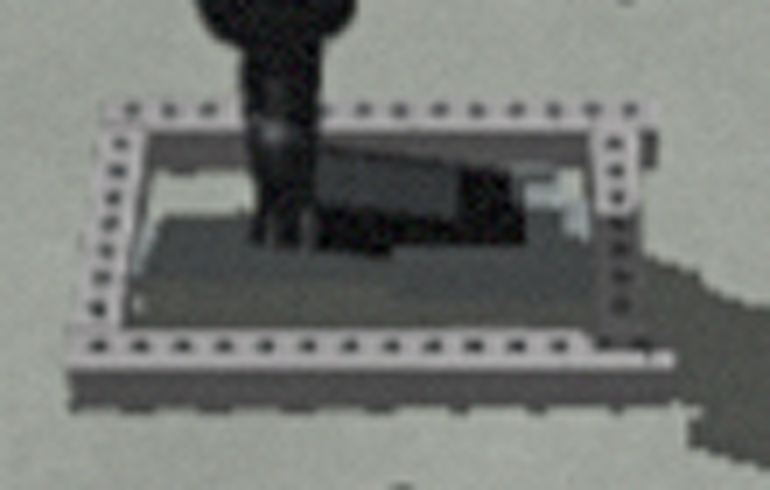

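The tongue is hidden under the lip and the tip is at about frame x = -86 mm. I'll turn the plain end down gently at low grip.

Call:
arm_command(plan="0 0 0 0; 0 0 0.001 0; 0.0005 0 0.002 0; 0.0005 0 0.002 0; 0.0005 0 0.002 0; 0.0005 0 0.002 0; 0.0005 0 0.002 0; 0.0005 0 0.002 0; 0.0005 0 0.002 0; 0.0005 0 0.002 0; 0.0005 0 0.002 0; 0.0005 0 0.002 0; 0 0 0.0015 0; 0 0 0 0; 0 0 0 0", grip_force=20)

```text
clock: 19.95
tcp_pos: [0.6402, -0.2044, 0.031]
orientation: [3.141, 0.081, 0.001]
contact_force: [4.0, 0.1, 2.6]
grip_width: 0.049
gripper_force: 68.7
```

```bash
python3 - <<'E'
from h import *
s,_=snap('side','s9'); tilt('s9',-110,0); fr()
E
```

```text
pts 213
-105 21 13.1 | -95 15 14.1 | -85 22 13.4 | -75 22 13.7 | -65 22 13.7 | -55 25 14.4 | -45 23 13.4 | -35 25 13.8 | -25 20 14.8 | -15 17 13.9 | 
TCP in frame mm [49.3  0.1 31. ] F [ 3.3 -0.5  3.2] w 0.0489 t 20.0
```

Call:
arm_command(plan="0 0 0.0008 0; 0 0 0 0", hand=1, grip_force=20)

```text
clock: 20.25
tcp_pos: [0.6402, -0.2043, 0.0309]
orientation: [3.14, 0.081, 0.001]
contact_force: [2.1, 0.5, 10.0]
grip_width: 0.0489
gripper_force: 69.6
```

Call:
arm_command(plan="0 0 0 0; 0 0 0 0; 0 0 0 0; 0 0 0 0; 0 0 -0.02 0; 0 0 -0.04 0; 0 0 -0.05 0; 0 0 -0.05 0; 0 0 -0.05 0; 0.04 -0.03 -0.03 0; 0.04 -0.04 0 0; 0 -0.06 0 0; 0 -0.06 0 0; 0 -0.06 0 0; 0 -0.06 0 0; 0 0 0 0", hand=-1)

```text
clock: 22.25
tcp_pos: [0.7022, 0.1181, 0.2718]
orientation: [-3.135, -0.097, -0.001]
contact_force: [-0.3, 0.0, 0.3]
grip_width: 0.085
gripper_force: 0.0
```

```bash
python3 - <<'E'
from h import *
fr(); s,d=snap('side','s10'); t,dt=snap('top','t10')
for n,dd in(('side',d),('top',dt)):
    W=cloud(n,dd); X=((W[...,:2]-F)@fe)*1e3; Y=((W[...,:2]-F)@ff)*1e3; z=W[...,2]*1e3
    for a in range(-90,80,10):
        q=z[(X>a)&(X<a+10)&(abs(Y)<20)]
        if len(q): print(a+5,np.median(q).round(1),end=' | ')
    m=(z>39)&(z<52)&(abs(Y)<35)&(X>-8)&(X<75); print(n,'Y ext',np.percentile(Y[m],[2,98]).round(1),'X max',np.percentile(X[(z>38)&(z<52)&(abs(Y)<15)&(abs(X)<80)],[1,99]).round(1))
a=cv2.resize(s[120:190,180:290,::-1],None,fx=4,fy=4,interpolation=2); b=cv2.resize(t[95:205,275:355,::-1],None,fx=4,fy=4,interpolation=2)
h=np.zeros((440,760,3),np.uint8); h[:280,:440]=a; h[:,440:]=b; cv2.imwrite('pics/c10.png',h)
E
```

```text
TCP in frame mm [127.8 319.  271.8] F [-0.3  0.   0.3] w 0.085 t 22.25
-85 34.3 | -75 33.7 | -65 26.2 | -55 44.5 | -45 43.6 | -35 44.6 | -25 45.8 | -15 44.5 | -5 42.7 | 5 44.2 | 15 44.4 | 25 44.5 | 35 44.0 | 45 42.1 | 55 43.0 | 65 28.0 | 75 14.9 | side Y ext [-22.4  26.4] X max [-61.2  63.7]
-85 34.0 | -75 33.2 | -65 22.8 | -55 40.3 | -45 44.2 | -35 42.1 | -25 43.7 | -15 42.6 | -5 42.8 | 5 43.4 | 15 41.8 | 25 44.0 | 35 43.1 | 45 44.1 | 55 42.9 | 65 42.7 | 75 20.7 | top Y ext [-22.2  24.7] X max [-57.5  64.3]
```

View pics/c10.png

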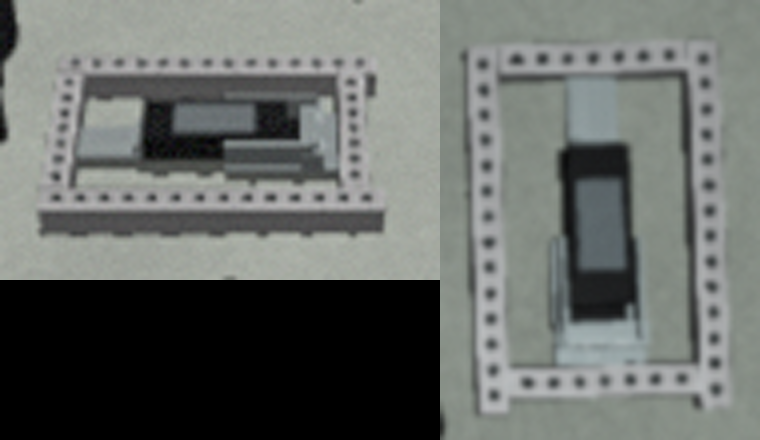

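The pack lies flat in the bay with its top at 44 mm, body from x = -61 to 64 mm, tongue under the lip and end stop behind it. The robot is clear of everything, so I'm handing in.

```bash
python3 -c "
from h import *
print(ticket.hand_in())"
```

```text
the job is handed in; nothing more can be done
None
```

The battery pack is in the frame's bay, flat with its tongue under the lip and its plain end inside the end stop, released and handed in at about 22 s; hand-in returned no verdict.

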